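# Function check of a radiation probe in its shield pot

## Robot

A 6-joint arm with a two-finger parallel gripper is mounted at the origin on the work surface. World frame = base frame: x ahead of the robot, y to its left, z up, the work surface at z = 0. Lengths are in m, angles in rad, forces in N, time in s.
With the tool pointing down it reaches from about 0.3 to 0.875 m from the base axis. Payload 6.4 kg.
Tool frame: the origin (TCP) lies midway between the tips of the shut fingers; the grasp point (between the pads) lies 19 mm behind it; z points along the fingers, y is the direction in which the jaws open and shut (so a half turn about z gives the same grasp; the last joint's range is limited). The gripper opens to 85 mm and grips with 20 to 120 N. Pads are 22 mm wide; open, the fingers measure 114 mm over their backs; the gripper's body (76 mm by 85 mm) begins 54 mm behind the grasp point. The pads swing forward as they close: fully open they stand 13 mm farther back than shut.
Start: joints at [0.94, 0.181, 1.607, -0, 1.354, -0.206], TCP at [0.237, 0.524, 0.194] pointing down, gripper open.
Joint ranges: [-2.99, 2.99], [-0.89, 2.07], [0.3, 2.58], [-1.14, 4.28], [0, 2.63], [-3.12, 3.12]. Speed limits (rad/s): [2.57, 2.57, 3.01, 3.14, 3.14, 3.14].

## Interface

Orientations are given as a unit quaternion [x, y, z, w].
In Python, from rig import * gives the robot as it stands.
- The arm moves only by the shell command python3 -m creep 'ROWS' [FORCE]. ROWS is text: rows parted by semicolons, each of 5 numbers parted by spaces: the opening in per cent of the stroke, from 0 (shut) to 100 (fully open), then the shift along the tool's x, y, z normalised to -1 to 1, where 1 is 0.1 m, then the turn about the tool's z normalised to -1 to 1, where 1 is pi/2 rad. A call has 1 to 8 rows; each row is the pose to reach, as a shift and turn from the pose commanded when the call began, along the tool's axes at that moment; what a row does not reach only later rows make up. A row lasts 1/10 s, in which the tool goes at most 50 mm and 8.59 degrees, less where a joint would pass 70% of its speed; a pose out of reach is approached as far as the arm can. A call with a number of a shift or a turn outside -1 to 1 is refused whole. A call with a gripper value outside its range is refused whole. The fingers move at their own pace and stop on an object; FORCE is the grip in N (left out, the last holds). Time passes only in rows, so rows that repeat a pose let the fingers close. It gives the time, the measured TCP pose, the force and the opening at its end, in the units of the state.
- get_obs(): the state, without advancing time (a new reading comes with each control period).
- get_image(name): name is "scene" or "top" or "wrist"; returns (picture, depth): 384x512x3 uint8, red, green, blue; 384x512 float32, m along the optical axis (not along the pixel's ray), 0 where there is no reading.
- camera_info(name): a dict with "fx", "fy", "cx", "cy" (pixels), "R" (3x3) and "t" (3): a world point X has camera coordinates R X + t. Camera axes: x right, y down, z forward; pixel columns grow to the right and rows downward; lengths in m; the calibration is good to about 2 mm. A picture is of the moment at which its call begins: read the wrist's pose just before it. camera_info takes no time and is no camera call; for the wrist camera it gives the pose at the moment of the call.
- finish_job(): hands the job in, once; it reports no verdict.
The state is a dict: "time_s": time; "q": joint angles; "joint_velocities": joint speeds; "joint_efforts": joint torques, N m; "ee_pos": TCP position; "tool_rot": TCP orientation; "ft_force": force on the tool from outside, world axes, zero at the start; "ft_torque": the same for the moment, N m; "opening": opening from 0.0 (shut) to 1.0 (fully open).
Only numpy, scipy, OpenCV 4.12 (cv2) and the standard library are available. Lean on these libraries where they do the work, as an engineer would, in place of code of your own. Each camera call takes 0.05 s, during which the arm holds its last target.

## Task

Do the function check of the hand probe: lift the probe out of its holder, lower its tip at least halfway down the bore of the thick-walled open shield pot (never into the thin-walled cup) and keep it there, held, for at least half a second. Then lift it out and set it back down upright in its holder, fully seated, before letting go; do not drop it, and leave the pot and the cup standing where they are.

Things in the scene. Friction and masses are not known exactly. Their poses are not given: they have to be found in the camera images.
- probe: the hand probe, 225 mm long and 0.22 kg, standing upright in the holder at the start: a round steel tube 22 mm in diameter (the lower 125 mm, flat end) below a round black plastic handle 30 mm in diameter (from 140 to 220 mm above the tip; a 36 mm collar from 125 to 137 mm). Origin: centre of the flat lower end, the tip; z runs along the probe up to the handle. It is round, so its yaw does not matter
- holder: the probe's holder, fixed to the bench: a square dark steel foot plate 100 x 100 x 10 mm carrying an upright aluminium tube with a funnel mouth. The rim is 90 mm above the bench, the mouth 64 mm wide inside, narrowing over the top 25 mm to a bore 40 mm wide; the bore's floor, on which the probe stands, is 12 mm above the bench. Origin: centre of the underside, on the bench, z up along the bore's axis
- well: the shield pot, 2.5 kg, loose on the bench: a grey, open, thick-walled cylinder 96 mm in outer diameter and 70 mm high, wall 22 mm, with a central bore 52 mm wide and 58 mm deep (its floor is 12 mm above the bench). Origin: centre of the underside, z up along the bore's axis. (A similar grey pot closed by a lid with a knob also stands on the bench; leave it alone)
- cup: a thin-walled empty aluminium cup that is not to be used, 0.2 kg, loose: 68 mm in outer diameter, 75 mm high, wall 3 mm, no foot plate. Origin: centre of the underside, z up

How it is judged:
On the way, in this order (a step that is already met when the one before it is completed fails the run):
1. the held probe's tip is at least 25 mm below the rim of the thick-walled pot's bore, for 0.4 s (z of probe in the frame of well below 0.045 m and horizontal distance between probe and well below 0.026 m and angle between probe's own z axis and vertical below 0.4 rad and contact force between the fingers and probe above 0.5 N), for 0.4 s.
2. the held probe is lifted clear out of the pot (z of probe in the frame of well above 0.072 m and contact force between the fingers and probe above 0.5 N).
At the end, for the whole second after the job is handed in: The probe stands at rest in its holder, its tip within 10 mm of the bore's floor and 20 mm of its axis, leaning less than 17 degrees (0.3 rad; the loose bore lets it lean some 12 degrees); the shield pot and the cup stand upright (within 0.15 rad) and within 30 mm of where they were (z of probe in the frame of holder below 0.022 m and horizontal distance between probe and holder below 0.02 m and angle between probe's own z axis and vertical below 0.3 rad and linear speed of probe below 0.03 m/s and distance of each of well, cup from where it was at the start of the episode below 0.03 m and angle between each of well, cup's own z axis and vertical below 0.15 rad); the robot touches nothing.
It fails at once if the probe's tip is put into the thin-walled cup (horizontal distance between probe and cup below 0.031 m and z of probe in the frame of cup below 0.065 m).
It fails at once if the probe is dropped or let go while its tip is more than 33 mm above the holder's floor or outside the holder (contact force between the fingers and probe below 0.05 N and (z of probe in the frame of holder above 0.045 m or horizontal distance between probe and holder above 0.04 m)).
It fails at once if the shield pot or the cup is pushed more than 30 mm (distance of any of well, cup from where it was at the start of the episode above 0.03 m).
It also fails if it takes over 54 s, if anything falls off the work surface, if the arm or the gripper's body presses on something with over 40 N, if the wrist force passes 120 N, or if a joint passes its speed limit or range.

## Working session

There is one attempt and no reset: what is moved stays moved. The work goes in short steps, Python scripts to look and compute and a shell command to move; the robot and the scene stay as the last step left them, time stands still between calls to the robot, and variables do not carry over. Pictures are saved under pics/ and viewed, and the job is handed in when it is done.

```bash
mkdir -p pics; ls
cat > h.py <<'E'
from rig import *
import numpy as np, cv2
def grab(n,tag):
    ci=camera_info(n); im,d=get_image(n)
    cv2.imwrite(f'pics/{tag}.png',im[:,:,::-1]); np.savez(f'pics/{tag}.npz',im=im,d=d,R=ci['R'],t=ci['t'],k=[ci['fx'],ci['fy'],ci['cx'],ci['cy']])
    return ci,im,d
def load(tag):
    z=np.load(f'pics/{tag}.npz'); return z['im'],z['d'],z['R'],z['t'],z['k']
def cloud(tag):
    im,d,R,t,k=load(tag); v,u=np.mgrid[:d.shape[0],:d.shape[1]]
    P=np.stack([(u-k[2])/k[0]*d,(v-k[3])/k[1]*d,d],-1)
    return (P-t)@R, im, d
E
python3 - <<'E'
from h import *
o=get_obs(); print(o['time_s'],o['ee_pos'],o['tool_rot'],o['opening'])
grab('scene','s0');grab('top','t0')
a,b=cv2.imread('pics/s0.png'),cv2.imread('pics/t0.png')
E
```

```text
pics
0.0 [0.23658946 0.52336501 0.19267001] [ 2.10813205e-01  9.77525938e-01 -8.41991634e-04 -3.53252532e-04] 1.0014480237908086
```

View pics/s0.png

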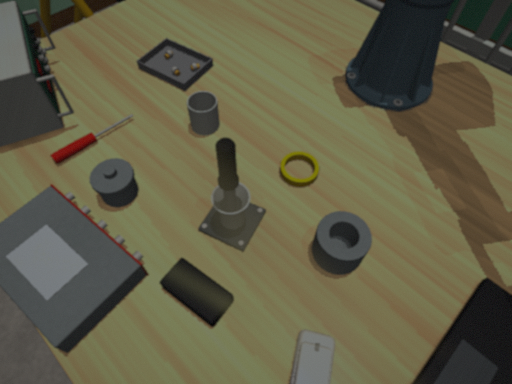

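View pics/t0.png

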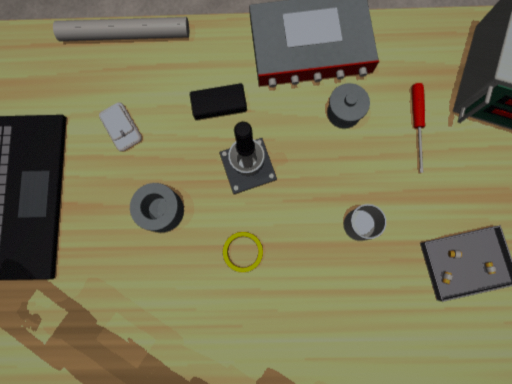

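The scene view shows the holder with the probe at (232,200), the open pot at (341,243), the cup at (203,113) and the lidded pot at (114,182). In the top view they are at (247,160), (157,207), (366,222) and (349,104). Next I'll measure positions.

Run:
```python
from h import *
from scipy.optimize import least_squares
def circ(p):
    f=lambda q:np.hypot(p[:,0]-q[0],p[:,1]-q[1])-q[2]
    r=least_squares(f,[*p.mean(0),.04],loss='soft_l1',f_scale=.002);return r.x.round(4),np.abs(f(r.x)).mean().round(4)
for tag,bx in(('t0',{'well':(125,175,190,240),'holder':(210,115,285,200),'cup':(340,195,395,250)}),('s0',{'well':(305,205,378,280),'holder':(195,130,270,250),'cup':(180,85,225,140)})):
    X,im,d=cloud(tag)
    for n,(a,b,c,e) in bx.items():
        P=X[b:e,a:c].reshape(-1,3);P=P[d[b:e,a:c].ravel()>0]
        print(tag,n,'maxz',P[:,2].max().round(4),np.histogram(P[:,2],np.arange(-.005,.26,.01))[0])
        z0,z1={'well':(.064,.076),'holder':(.082,.094),'cup':(.069,.08)}[n]
        Q=P[(P[:,2]>z0)&(P[:,2]<z1)];
        if n=='well':
            q=Q[:,:2];print('  well disc',len(q),circ(q), 'bbox c',((q.min(0)+q.max(0))/2).round(4),np.ptp(q,0))
        else: 
            q=Q[:,:2];print('  rim',len(q),circ(q),'bbox c',((q.min(0)+q.max(0))/2).round(4),np.ptp(q,0))
        if n=='holder':
            for lo in np.arange(.14,.235,.01):
                s=P[(P[:,2]>lo)&(P[:,2]<lo+.01)]
                if len(s)>4: print('   ',lo.round(2),len(s),s.mean(0).round(4),s.min(0).round(4),s.max(0).round(4))
            s=P[(P[:,2]>.006)&(P[:,2]<.0145)]
            rr=cv2.minAreaRect((s[:,:2]*1000).astype(np.float32));print('  plate',rr)
    ci=load(tag);print('cam',(-ci[2].T@ci[3]).round(3))
```

```text
t0 well maxz 0.0751 [2110  334   90   88   94   97   99 1293    1    0    0    0    0    0
    0    0    0    0    0    0    0    0    0    0    0    0]
  well disc 1303 (array([0.482 , 0.2021, 0.0383]), np.float64(0.0055)) bbox c [0.4824 0.202 ] [0.09464002 0.0946681 ]
t0 holder maxz 0.2395 [3861 1191   69   38   27   25   21  106  152  251   14    7    0    0
   19   81   24   28   28   27   32   33   28   71  209    0]
  rim 304 (array([0.577 , 0.017 , 0.0316]), np.float64(0.0031)) bbox c [0.5753 0.0176] [0.06503091 0.06901608]
    0.14 54 [0.5675 0.0132 0.1465] [ 5.609e-01 -4.000e-04  1.401e-01] [0.5867 0.0342 0.15  ]
    0.15 54 [0.5686 0.0164 0.1532] [ 5.617e-01 -3.000e-04  1.501e-01] [0.5841 0.0323 0.1597]
    0.16 25 [0.5666 0.0152 0.1655] [0.5637 0.0029 0.1604] [0.5735 0.0297 0.1697]
    0.17 26 [0.5672 0.0157 0.1749] [0.5637 0.0027 0.1701] [0.5734 0.0292 0.1799]
    0.18 30 [0.5668 0.015  0.185 ] [0.5632 0.0025 0.1805] [0.5747 0.0302 0.1894]
    0.19 30 [0.5671 0.0149 0.1954] [0.5636 0.0022 0.1912] [0.5755 0.0309 0.1996]
    0.2 32 [0.5674 0.014  0.2053] [0.5633 0.0019 0.20
[... 1722 characters left out ...]
 0.2049] [0.5688 0.0127 0.2   ] [0.5918 0.0325 0.2099]
    0.21 83 [0.5838 0.0261 0.2148] [0.567  0.0104 0.2101] [0.5923 0.0325 0.2199]
    0.22 89 [0.5839 0.0259 0.2249] [0.5655 0.0088 0.2201] [0.5921 0.0325 0.23  ]
    0.23 261 [0.579  0.0198 0.2351] [0.5636 0.0051 0.2301] [0.5918 0.0327 0.2384]
  plate ((520.2591552734375, -49.768890380859375), (309.76959228515625, 134.4881591796875), 50.84378433227539)
s0 cup maxz 0.2374 [1279  101  125  150  167  180  189  248   15    0    0    0    0    0
    0    0    0    0    0    0    0    0    0    0   13    0]
  rim 183 (array([ 0.4429, -0.2153,  0.0322]), np.float64(0.001)) bbox c [ 0.4426 -0.2158] [0.06718394 0.07018986]
cam [0.802 0.295 0.65 ]
```

```bash
python3 -m creep '100 0 0 -0.5 0; 100 -0.3 -0.2 -1 0; 100 -0.6 -0.4 -1 0; 100 -1 -0.6 -1 0;100 -1 -0.6 -1 0' 40
python3 -m creep '100 -0.4 -0.25 0 0; 100 -0.8 -0.5 0 0; 100 -1 -0.62 0 0; 100 -1 -0.62 0 0'
python3 -m creep '100 -0.4 -0.25 0 0; 100 -0.8 -0.5 0 0; 100 -1 -0.62 0 0; 100 -1 -0.62 0 0'
python3 -m creep '100 -0.4 -0.25 0 0; 100 -0.8 -0.5 0 0; 100 -1 -0.62 0 0; 100 -1 -0.62 0 0'
```

```text
time_s: 0.6
ee_pos: [0.3062, 0.4249, 0.294]
tool_rot: [0.213, 0.977, -0.0, 0.001]
ft_force: [-0.8, -0.2, -0.7]
opening: 1.0
time_s: 1.0
ee_pos: [0.3701, 0.3284, 0.2931]
tool_rot: [0.213, 0.977, -0.0, -0.0]
ft_force: [-0.1, 0.7, 0.2]
opening: 0.998
time_s: 1.4
ee_pos: [0.4353, 0.2315, 0.2931]
tool_rot: [0.212, 0.977, -0.0, -0.0]
ft_force: [0.5, 0.2, -0.1]
opening: 1.002
time_s: 1.8
ee_pos: [0.5008, 0.1344, 0.293]
tool_rot: [0.212, 0.977, -0.0, -0.0]
ft_force: [0.5, 0.4, -0.0]
opening: 1.003
```

```bash
python3 -m creep '100 -0.4 -0.25 0 0; 100 -0.8 -0.5 0 0; 100 -1 -0.64 0 0; 100 -1 -0.64 0 0;100 -1 -0.64 0 0'
python3 - <<'E'
from h import *
from scipy.spatial.transform import Rotation as Ro
o=get_obs()
grab('wrist','w0'); grab('top','t1')
print(o['ee_pos'])
R=Ro.from_quat(o['tool_rot']).as_matrix()
for c in((.577,.017),(.578,.0175)):print((R.T@(np.array([*c,.176])-o['ee_pos'])*10).round(3))
X,im,d=cloud('w0')
P=X.reshape(-1,3);P=P[d.ravel()>0]
for lo in np.arange(.15,.24,.01):
    s=P[(P[:,2]>lo)&(P[:,2]<lo+.01)&(np.hypot(P[:,0]-.577,P[:,1]-.017)<.05)]
    if len(s)>4: print('   ',lo.round(2),len(s),s.mean(0).round(4),s.min(0).round(4),s.max(0).round(4))
E
```

```text
time_s: 2.3
ee_pos: [0.5642, 0.0374, 0.2931]
tool_rot: [0.21, 0.978, 0.0, -0.001]
ft_force: [0.1, 0.7, 0.4]
opening: 0.999
[0.56421728 0.03736996 0.29312241]
[-0.202 -0.134  1.171]
[-0.209 -0.125  1.171]
    0.15 116 [0.5664 0.023  0.1532] [0.5592 0.0036 0.15  ] [0.5857 0.0332 0.16  ]
    0.16 62 [0.5657 0.024  0.1648] [0.5609 0.0085 0.1603] [0.5777 0.0322 0.1698]
    0.17 81 [0.566  0.0239 0.1751] [0.5609 0.0063 0.1702] [0.5811 0.0322 0.1799]
    0.18 78 [0.5658 0.0238 0.1851] [0.561 0.006 0.18 ] [0.5808 0.0323 0.1899]
    0.19 92 [0.566  0.0241 0.1952] [0.5609 0.005  0.1901] [0.5811 0.0324 0.2   ]
    0.2 96 [0.566  0.0242 0.2052] [0.561  0.0093 0.2   ] [0.5811 0.0323 0.2099]
    0.21 113 [0.566  0.0242 0.2153] [0.5609 0.0092 0.2102] [0.5805 0.0323 0.2199]
    0.22 116 [0.5659 0.024  0.2253] [0.5609 0.0086 0.2202] [0.5804 0.0325 0.23  ]
    0.23 1064 [0.5742 0.0184 0.2357] [0.5612 0.0031 0.2301] [0.5901 0.0321 0.2382]
```

View pics/w0.png

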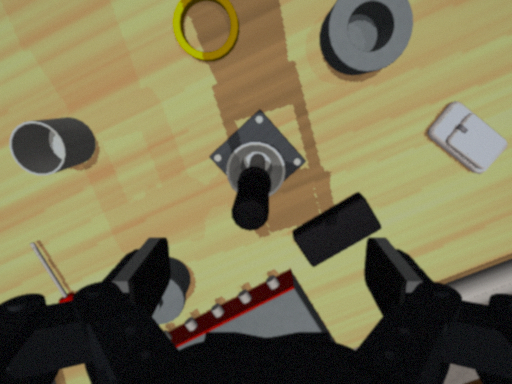

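The wrist view shows the probe upright, with its top at (250,210), in line with the earlier measurements. The cup (45,147) and the pot (365,35) are clear of the fingers. I'll centre over the probe and descend.

```bash
python3 -m creep '100 -0.2 -0.13 0 0; 100 -0.2 -0.13 0.1 0; 100 -0.2 -0.13 0.4 0; 100 -0.2 -0.13 0.7 0; 100 -0.2 -0.13 0.9 0;100 -0.2 -0.13 0.9 0'
python3 -m creep '100 0 0 0.26 0; 100 0 0 0.26 0'
```

```text
time_s: 3.0
ee_pos: [0.5745, 0.0174, 0.1998]
tool_rot: [0.21, 0.978, 0.0, -0.004]
ft_force: [-0.0, 0.3, 0.4]
opening: 1.002
time_s: 3.2
ee_pos: [0.5757, 0.0167, 0.1758]
tool_rot: [0.21, 0.978, 0.0, -0.002]
ft_force: [-1.0, 0.2, -0.8]
opening: 0.998
```

Fingers are round the handle. Closing.

```bash
python3 -m creep '60 0 0 0 0; 30 0 0 0 0; 15 0 0 0 0; 15 0 0 0 0; 15 0 0 0 0;15 0 0 0 0;15 0 0 0 0;15 0 0 0 0' 40
python3 -m creep '15 0 0 0 0;15 0 0 -0.1 0; 15 0 0 -0.2 0; 15 0 0 -0.2 0'
python3 - <<'E'
from h import *
grab('scene','s2')
E
```

```text
time_s: 4.0
ee_pos: [0.5786, 0.0151, 0.179]
tool_rot: [0.211, 0.978, 0.0, 0.001]
ft_force: [0.2, 0.4, 6.2]
opening: 0.332
time_s: 4.4
ee_pos: [0.5786, 0.0151, 0.1994]
tool_rot: [0.211, 0.978, 0.0, 0.001]
ft_force: [0.3, -0.5, -2.4]
opening: 0.33
```

View pics/s2.png

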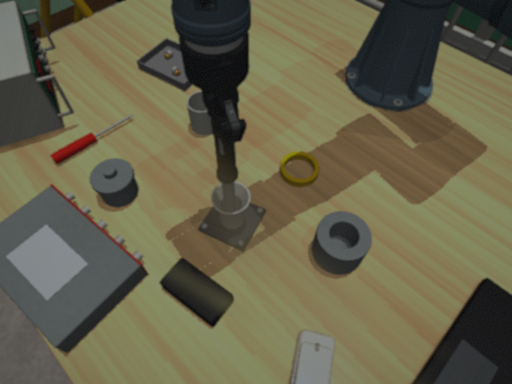

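The probe (228,165) is held at an opening of about 28 mm, and the lift carries its weight. Lifting clear, then checking for tilt.

```bash
python3 -m creep '15 0 0 -0.3 0; 15 0 0 -0.6 0; 15 0 0 -0.9 0; 15 0 0 -0.9 0;15 0 0 -0.9 0'
python3 - <<'E'
from h import *
from scipy.spatial.transform import Rotation as Ro
o=get_obs();print(o['ee_pos'])
grab('scene','s3');grab('top','t3')
X,im,d=cloud('s3')
P=X.reshape(-1,3);P=P[d.ravel()>0]
for lo in np.arange(.09,.26,.01):
    s=P[(P[:,2]>lo)&(P[:,2]<lo+.01)&(np.hypot(P[:,0]-.577,P[:,1]-.017)<.035)]
    if len(s)>4: print('   ',lo.round(2),len(s),np.median(s,0).round(4),s.min(0).round(4),s.max(0).round(4))
R=Ro.from_quat(o['tool_rot']).as_matrix()
print(R.round(3).tolist(),(R.T@(np.array([.482,.203,o['ee_pos'][2]])-o['ee_pos'])*10).round(3))
E
```

```text
time_s: 4.95
ee_pos: [0.5777, 0.0153, 0.2874]
tool_rot: [0.211, 0.978, 0.0, 0.0]
ft_force: [0.4, 0.1, -3.1]
opening: 0.332
[0.57766686 0.01528991 0.28743659]
    0.09 19 [0.5935 0.0006 0.0904] [ 0.5433 -0.0161  0.09  ] [0.6096 0.0504 0.0913]
    0.12 34 [0.5808 0.0268 0.126 ] [0.571  0.0155 0.1202] [0.586  0.029  0.1295]
    0.13 40 [0.5822 0.0257 0.1348] [0.5693 0.0132 0.1301] [0.5862 0.0293 0.1399]
    0.14 48 [0.5813 0.0261 0.1447] [0.5693 0.0144 0.14  ] [0.5859 0.029  0.15  ]
    0.15 45 [0.5819 0.0254 0.1555] [0.5671 0.0127 0.1502] [0.5864 0.0292 0.1595]
    0.16 48 [0.5814 0.0261 0.1655] [0.5708 0.0152 0.16  ] [0.5862 0.029  0.17  ]
    0.17 49 [0.5817 0.0255 0.1755] [0.5693 0.0131 0.1702] [0.5869 0.0292 0.1799]
    0.18 49 [0.582  0.0262 0.1847] [0.5677 0.0128 0.1803] [0.5862 0.0282 0.1898]
    0.19 55 [0.5823 0.0254 0.1946] [0.5712 0.0121 0.19  ] [0.586  0.0289 0.1999]
    0.2 57 [0.5814 0.026  0.2055] [0.5708 0.0127 0.2001] [0.5866 0.0289 0.2099]
    0.21 62 [0.5815 0.0257 0.2153] [0.5699 0.012  0.2101] [0.5864 0.0288 0.2199]
    0.22 59 [0.5822 0.0246 0.225 ] [0.5672 0.0139 0.2201] [0.5866 0.0281 0.2299]
    0.23 36 [0.5817 0.0252 0.2323] [0.5707 0.0148 0.2301] [0.5861 0.0285 0.2363]
    0.24 55 [0.5849 0.0304 0.2474] [0.5616 0.0101 0.244 ] [0.5934 0.0349 0.25  ]
    0.25 172 [0.5861 0.0289 0.2557] [0.5592 0.0034 0.2501] [0.5933 0.0351 0.2598]
[[-0.911, 0.412, 0.0], [0.412, 0.911, -0.0], [-0.0, 0.0, -1.0]] [ 1.645e+00  1.316e+00 -1.000e-03]
```

View pics/s3.png

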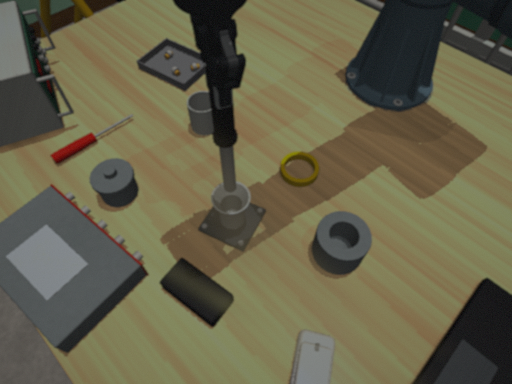

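The probe hangs straight in the fingers. Its tube shows at (228,165), and the tip is at z≈0.12, above the funnel rim. Moving over the pot.

```bash
python3 -m creep '15 0.2 0.16 0 0; 15 0.4 0.32 0 0; 15 0.6 0.48 0 0; 15 0.8 0.64 0 0; 15 0.8 0.64 0 0'
python3 -m creep '15 0.25 0.2 0 0; 15 0.5 0.4 0 0; 15 0.7 0.56 0 0; 15 0.82 0.66 0 0; 15 0.82 0.66 0 0; 15 0.82 0.66 0 0'
python3 - <<'E'
from h import *
grab('scene','s4');grab('top','t4')
for t in('s4','t4'):
  X,im,d=cloud(t)
  P=X.reshape(-1,3);P=P[d.ravel()>0]
  for lo in (.125,.15,.18,.21):
    s=P[(P[:,2]>lo)&(P[:,2]<lo+.02)&(np.hypot(P[:,0]-.482,P[:,1]-.203)<.035)]
    if len(s)>4: print(t,lo,len(s),s.min(0).round(4),s.max(0).round(4))
  s=P[(abs(P[:,2]-.07)<.006)&(np.hypot(P[:,0]-.482,P[:,1]-.203)<.07)]; print(((s.min(0)+s.max(0))/2).round(4),np.ptp(s,0))
E
```

```text
time_s: 5.55
ee_pos: [0.5288, 0.1092, 0.2857]
tool_rot: [0.209, 0.978, 0.0, -0.002]
ft_force: [-0.1, 0.1, -1.9]
opening: 0.331
time_s: 6.15
ee_pos: [0.4838, 0.1999, 0.287]
tool_rot: [0.211, 0.978, -0.001, -0.0]
ft_force: [-0.0, 0.3, -1.9]
opening: 0.331
s4 0.125 89 [0.4807 0.1929 0.1254] [0.4933 0.2132 0.145 ]
s4 0.15 102 [0.4816 0.193  0.1502] [0.4939 0.2128 0.1698]
s4 0.18 117 [0.4812 0.1928 0.1801] [0.4939 0.2128 0.2   ]
s4 0.21 130 [0.4814 0.1929 0.2103] [0.4936 0.2127 0.2299]
[0.4813 0.2041 0.0683] [0.09670793 0.0951691  0.00869509]
t4 0.125 42 [0.4732 0.1892 0.1251] [0.4907 0.204  0.1447]
t4 0.15 46 [0.473  0.1895 0.1508] [0.493  0.2033 0.1697]
t4 0.18 51 [0.4728 0.1895 0.1801] [0.4928 0.2057 0.2   ]
t4 0.21 44 [0.473  0.1891 0.2102] [0.4911 0.2019 0.2281]
[0.4823 0.2019 0.0691] [0.09424425 0.09463834 0.00978951]
```

View pics/s4.png

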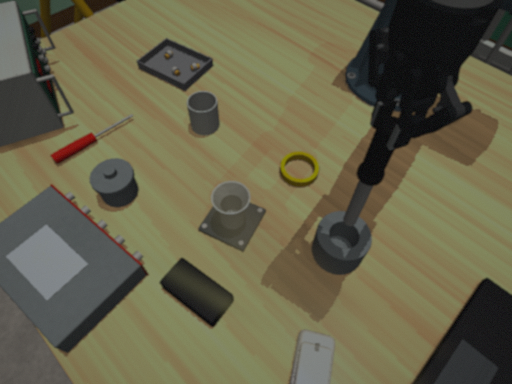

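The tube (355,205) stands over the pot bore (343,238), about 2 mm off centre. Correcting that and lowering.

```bash
python3 -m creep '15 0.02 0.01 0 0; 15 0.02 0.01 0.2 0; 15 0.02 0.01 0.4 0; 15 0.02 0.01 0.6 0; 15 0.02 0.01 0.6 0'
python3 -m creep '15 0 0 0.1 0; 15 0 0 0.2 0; 15 0 0 0.3 0; 15 0 0 0.3 0; 15 0 0 0.3 0; 15 0 0 0.3 0; 15 0 0 0.3 0; 15 0 0 0.3 0'
python3 -m creep '15 0 0 0 0; 15 0 0 0 0; 15 0 0 0 0; 15 0 0 0 0'
python3 - <<'E'
from h import *
grab('scene','s5')
E
```

```text
time_s: 6.75
ee_pos: [0.4804, 0.2013, 0.2246]
tool_rot: [0.211, 0.977, -0.001, -0.003]
ft_force: [-0.2, -0.5, -1.8]
opening: 0.334
time_s: 7.55
ee_pos: [0.4825, 0.2023, 0.198]
tool_rot: [0.211, 0.978, 0.0, 0.0]
ft_force: [0.6, 0.1, -2.2]
opening: 0.329
time_s: 7.95
ee_pos: [0.4822, 0.2023, 0.1976]
tool_rot: [0.211, 0.978, -0.0, -0.0]
ft_force: [0.6, -1.1, -2.4]
opening: 0.33
```

View pics/s5.png

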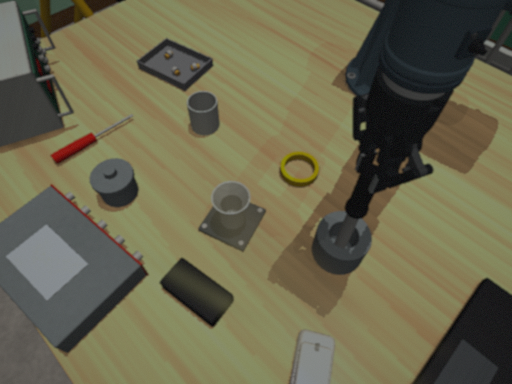

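The tube is inside the pot's bore at (347,232), with the tip at z≈0.031, or about 39 mm below the rim. It has been held there for almost 1 s. Lifting out and going back over the holder.

```bash
python3 -m creep '15 0 0 -0.2 0; 15 0 0 -0.4 0; 15 0 0 -0.7 0; 15 0 0 -0.9 0; 15 0 0 -0.9 0; 15 0 0 -0.9 0'
python3 -m creep '15 -0.2 -0.16 0 0; 15 -0.4 -0.32 0 0; 15 -0.6 -0.48 0 0; 15 -0.82 -0.65 0 0; 15 -0.82 -0.65 0 0'
python3 -m creep '15 -0.25 -0.2 0 0; 15 -0.5 -0.4 0 0; 15 -0.7 -0.56 0 0; 15 -0.82 -0.67 0 0; 15 -0.82 -0.67 0 0; 15 -0.82 -0.67 0 0'
python3 - <<'E'
from h import *
from scipy.spatial.transform import Rotation as Ro
grab('scene','s6');grab('top','t6')
o=get_obs();R=Ro.from_quat(o['tool_rot']).as_matrix()
print(o['ee_pos'],(R.T@(np.array([.5777,.0153,o['ee_pos'][2]])-o['ee_pos'])*10).round(3))
for t in('s6','t6'):
  X,im,d=cloud(t)
  P=X.reshape(-1,3);P=P[d.ravel()>0]
  for lo in (.10,.125,.15,.18,.21):
    s=P[(P[:,2]>lo)&(P[:,2]<lo+.02)&(np.hypot(P[:,0]-.577,P[:,1]-.017)<.04)]
    if len(s)>4: print(t,lo,len(s),s.min(0).round(4),s.max(0).round(4))
  s=P[(abs(P[:,2]-.088)<.004)&(np.hypot(P[:,0]-.577,P[:,1]-.017)<.06)]; print(((s.min(0)+s.max(0))/2).round(4),np.ptp(s,0))
  s=P[(abs(P[:,2]-.07)<.006)&(np.hypot(P[:,0]-.482,P[:,1]-.203)<.07)]; print('well',((s.min(0)+s.max(0))/2).round(4))
E
```

```text
time_s: 8.6
ee_pos: [0.4821, 0.2022, 0.2871]
tool_rot: [0.211, 0.978, -0.0, 0.0]
ft_force: [-1.0, -0.4, -1.8]
opening: 0.334
time_s: 9.1
ee_pos: [0.5305, 0.1064, 0.2851]
tool_rot: [0.212, 0.977, -0.001, -0.001]
ft_force: [-0.4, 0.1, -1.9]
opening: 0.333
time_s: 9.7
ee_pos: [0.5765, 0.0151, 0.2866]
tool_rot: [0.211, 0.978, 0.0, -0.001]
ft_force: [0.2, 1.0, -1.6]
opening: 0.329
[0.57663306 0.01561002 0.28725153] [-0.011  0.002 -0.   ]
s6 0.125 82 [0.5679 0.0118 0.1256] [0.5866 0.0288 0.1448]
s6 0.15 93 [0.5693 0.0129 0.1502] [0.5865 0.0288 0.1698]
s6 0.18 104 [0.5702 0.012  0.1801] [0.5868 0.0284 0.1997]
s6 0.21 122 [0.5657 0.0113 0.2108] [0.586  0.0281 0.2294]
[0.5755 0.0173 0.088 ] [0.06969557 0.07169207 0.00785741]
well [0.4815 0.204  0.0682]Traceback (most recent call last):
  File "<stdin>", line 12, in <module>
    return umr_minimum(a, axis, None, out, keepdims, initial, where)
ValueError: zero-size array to reduction operation minimum which has no identity
```

View pics/s6.png

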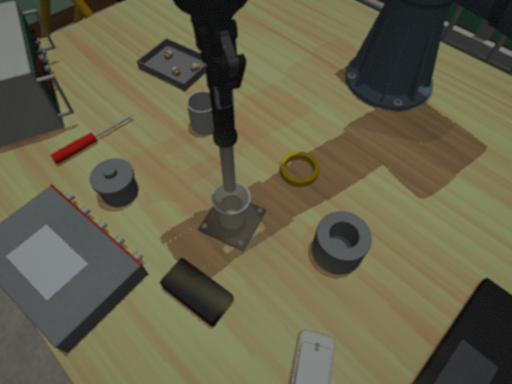

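The tube (228,165) is back over the funnel (232,200) and the pot (341,243) hasn't moved. The top camera is blocked by the arm, so the failed check there doesn't matter. Lowering.

```bash
python3 -m creep '15 0 0 0.2 0; 15 0 0 0.4 0; 15 0 0 0.6 0; 15 0 0 0.8 0; 15 0 0 0.98 0; 15 0 0 0.98 0;15 0 0 0.98 0'
python3 -m creep '15 0 0 0.03 0; 15 0 0 0.06 0; 15 0 0 0.08 0;15 0 0 0.08 0'
```

```text
time_s: 10.5
ee_pos: [0.5771, 0.0152, 0.19]
tool_rot: [0.21, 0.978, 0.0, -0.0]
ft_force: [-0.5, -0.1, -1.2]
opening: 0.332
time_s: 10.9
ee_pos: [0.5771, 0.0144, 0.1815]
tool_rot: [0.211, 0.978, 0.0, -0.0]
ft_force: [-0.4, 1.0, -1.5]
opening: 0.328
```

```bash
python3 -m creep '15 0 0 0.02 0; 15 0 0 0.02 0;15 0 0 0.02 0'
python3 -m creep '15 0 0 0.02 0; 15 0 0 0.02 0;15 0 0 0.02 0'
```

```text
time_s: 11.2
ee_pos: [0.5772, 0.0143, 0.1795]
tool_rot: [0.211, 0.978, -0.0, -0.0]
ft_force: [0.9, -0.3, -1.8]
opening: 0.334
time_s: 11.5
ee_pos: [0.5782, 0.0142, 0.179]
tool_rot: [0.211, 0.978, -0.0, 0.001]
ft_force: [-0.8, -0.7, 5.9]
opening: 0.33
```

The 6 N contact means the probe is on the bore floor. Releasing and withdrawing straight up.

```bash
python3 -m creep '40 0 0 0 0; 50 0 0 0 0; 70 0 0 0 0; 100 0 0 0 0; 100 0 0 0 0; 100 0 0 0 0;100 0 0 0 0;100 0 0 0 0'
python3 - <<'E'
from h import *
grab('wrist','w7');grab('scene','s7')
E
```

```text
time_s: 12.3
ee_pos: [0.5772, 0.0144, 0.1776]
tool_rot: [0.211, 0.978, 0.0, -0.0]
ft_force: [-0.0, -0.4, -0.0]
opening: 1.002
```

View pics/s7.png

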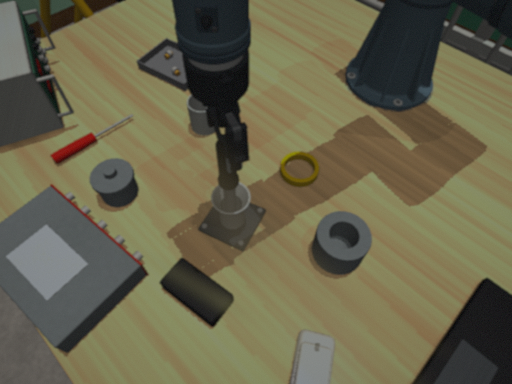

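View pics/w7.png

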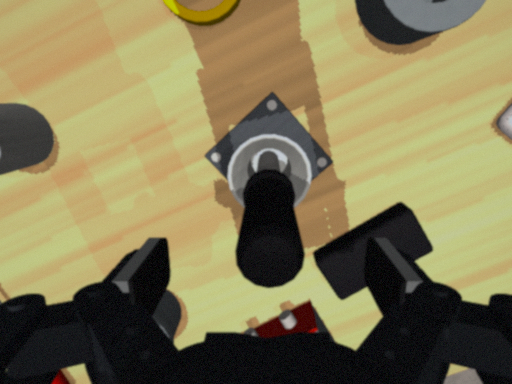

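The fingers are fully open, clear on both sides of the handle top (270,262), and the probe stands upright in the funnel. Retreating up.

```bash
python3 -m creep '100 0 0 -0.2 0; 100 0 0 -0.5 0; 100 0 0 -0.8 0; 100 0 0 -1 0;100 0 0 -1 0'
python3 -m creep '100 0.3 0.2 -0.3 0; 100 0.6 0.4 -0.6 0; 100 1 0.7 -0.6 0; 100 1 0.7 -0.6 0;100 1 0.7 -0.6 0;100 1 0.7 -0.6 0'
python3 - <<'E'
from h import *
grab('scene','s8');grab('top','t8')
for t in('s8','t8'):
  X,im,d=cloud(t)
  P=X.reshape(-1,3);P=P[d.ravel()>0]
  for lo in (.155,.18,.21,.232):
    s=P[(P[:,2]>lo)&(P[:,2]<lo+.02)&(np.hypot(P[:,0]-.577,P[:,1]-.017)<.04)]
    if len(s)>4: print(t,lo,len(s),s.min(0).round(4),s.max(0).round(4))
  for n,c,z in(('well',(.482,.203),.07),('cup',(.444,-.216),.075)):
    s=P[(abs(P[:,2]-z)<.006)&(np.hypot(P[:,0]-c[0],P[:,1]-c[1])<.06)]
    if len(s):print(t,n,((s.min(0)+s.max(0))/2).round(4))
o=get_obs();print(o['ft_force'],o['joint_velocities'])
E
```

```text
time_s: 12.9
ee_pos: [0.5791, 0.0141, 0.2815]
tool_rot: [0.211, 0.978, 0.0, 0.003]
ft_force: [0.4, -0.8, -1.1]
opening: 0.999
time_s: 13.5
ee_pos: [0.5148, 0.1188, 0.3363]
tool_rot: [0.211, 0.977, -0.0, -0.001]
ft_force: [-0.4, -0.7, 0.2]
opening: 0.997
s8 0.155 134 [0.5672 0.009  0.1552] [0.591  0.0324 0.175 ]
s8 0.18 146 [0.5643 0.0097 0.18  ] [0.5912 0.0318 0.1999]
s8 0.21 171 [0.5645 0.0098 0.21  ] [0.5912 0.032  0.23  ]
s8 0.232 234 [0.5624 0.0047 0.232 ] [0.5903 0.031  0.2382]
s8 well [0.4816 0.2041 0.0683]
s8 cup [ 0.4428 -0.2155  0.0729]
t8 0.155 47 [0.5626 0.0028 0.1555] [0.5714 0.0296 0.1746]
t8 0.18 56 [0.5623 0.0022 0.1803] [0.5744 0.0303 0.1998]
t8 0.21 69 [0.5626 0.0015 0.2103] [0.5756 0.0306 0.2299]
t8 0.232 246 [0.5633 0.0028 0.2321] [0.5919 0.0301 0.2398]
t8 well [0.4823 0.2023 0.0689]
t8 cup [ 0.445  -0.2166  0.0738]
[-1.12044958 -0.70738814  0.04326027] [-0.00413548  0.00067219 -0.00559509  0.00156791  0.00264531  0.00219122]
```

View pics/s8.png

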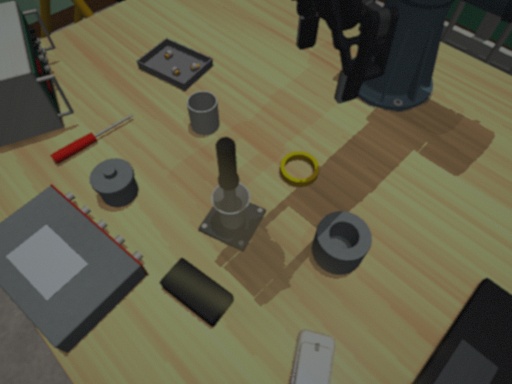

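The probe stands upright in its holder (230,180) with its top at z≈0.238 as at the start. The pot (341,243) and the cup (203,113) are where they were, and the arm is clear.

```bash
python3 -c "
from rig import *
print(finish_job())"
```

```text
the job is handed in; nothing more can be done
None
```

I did the function check and handed the job in at about 13.6 s of the 54 s allowed; no verdict is reported.

- **Check in the pot:** I lifted the probe from its holder and lowered its tip into the thick-walled pot, about 39 mm below the rim. I held it there for about 1 s, then lifted it clear.
- **Return to the holder:** I lowered the probe until about 6 N of contact showed it was on the bore floor, and only then opened the fingers.
- **Last checks:** Both cameras show the probe upright, with its top at z ≈ 0.238 m, the same as at the start. The pot and the cup are within 1 mm of their starting positions. The arm was clear and at rest, with a wrist force of about 1 N, which I take as sensor noise.
- **Disagreements:** The two cameras differ by about 2 mm, within their calibration. Before the probe went back in, the top camera was blocked by the arm, so I checked its alignment with the scene camera alone.

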